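# Find the rattling case and hold it out

## Task

One of the three closed grey cases on the bench has a loose ball in it: pick the cases up in turn and shake each one lengthways, a few strokes back and forth so that anything loose runs from end to end, until you have found the one that rattles. Hold that case out, level and still, over the middle of the green mat at about 15 cm above the bench, and finish while still holding it there; cases that do not rattle must be set back down flat on the bench, lid up. Leave the other things on the bench where they are.

Things in the scene. Friction and masses are not known exactly. Their poses are not given: they have to be found in the camera images.
- case_a: one of three identical sealed grey cases with a blue latch at each end, 120 (own x) x 58 (y) x 42 mm; origin: centre of its underside; lies lid up, x roughly away from the robot. Pinch it across the 58 mm width. 0.25 to 0.37 kg with contents. Contents are drawn afresh each time: any of the three may rattle
- case_b: one of three identical sealed grey cases with a blue latch at each end, 120 (own x) x 58 (y) x 42 mm; origin: centre of its underside; lies lid up, x roughly away from the robot. The one that rattles (any of a, b, c) holds a loose 90 g steel ball that can roll 42 mm either way from the middle along x; in the others 90 g is packed tight in the middle
- case_c: one of three identical sealed grey cases with a blue latch at each end, 120 (own x) x 58 (y) x 42 mm; origin: centre of its underside; lies lid up, x roughly away from the robot. Tilted 0.2 rad or more lengthways (or jerked at over 2 m/s2), a loose ball rolls to the low end and shifts the moment about the grip by about 0.035 N m (0.07 from end to end), even once level again; packed ones do not
- mat: flat green hand-over mat with two white stripes, fixed to the bench towards its far side, 120 (x) x 150 (y) x 3 mm; origin at the centre of its underside
- bench_dog: brass bench dog, a round pin 28 mm across and 40 mm high, standing upright; origin at its underside (bystander)
- mint_tin: flat green and white tin, 62 x 96 x 20 mm; origin at its underside (bystander)
- glue: yellow glue bottle with orange cap, 54 mm across, 150 mm high; origin at its underside (bystander)
- screwdriver: red-handled screwdriver, 190 mm long, lying; origin at its middle, underside (bystander)
- tape: yellow tape measure, about 65 x 32 x 60 mm; origin at its underside (bystander)
- wedge: brown wood block 80 x 26 x 25 mm; origin at its underside (bystander)
There are look-alikes about, which are no part of the job. Leave any red look-alike of the case_c alone.

How it is judged:
On the way, in this order (a step that is already met when the one before it is completed fails the run):
1. the rattling case is held off the bench and shaken: its ball runs to the end on its own +x side (((distance between ball_c0 and case_a below 0.075 m and height (world z) of case_a above 0.03 m and contact force between case_a and the fingers above 1 N and x of ball_c0 in the frame of case_a above 0.012 m) or (distance between ball_c0 and case_b below 0.075 m and height (world z) of case_b above 0.03 m and contact force between case_b and the fingers above 1 N and x of ball_c0 in the frame of case_b above 0.012 m) or (distance between ball_c0 and case_c below 0.075 m and height (world z) of case_c above 0.03 m and contact force between case_c and the fingers above 1 N and x of ball_c0 in the frame of case_c above 0.012 m))), for 0.04 s.
2. and, still held off the bench, its ball runs to the other end (((distance between ball_c0 and case_a below 0.075 m and height (world z) of case_a above 0.03 m and contact force between case_a and the fingers above 1 N and x of ball_c0 in the frame of case_a below -0.012 m) or (distance between ball_c0 and case_b below 0.075 m and height (world z) of case_b above 0.03 m and contact force between case_b and the fingers above 1 N and x of ball_c0 in the frame of case_b below -0.012 m) or (distance between ball_c0 and case_c below 0.075 m and height (world z) of case_c above 0.03 m and contact force between case_c and the fingers above 1 N and x of ball_c0 in the frame of case_c below -0.012 m))), for 0.04 s.
At the end, for the whole second after the job is handed in: the case with the loose ball is held by the fingers, its middle within 60 mm (level) of the mat's middle, underside 70 to 350 mm above the bench, level within 0.25 rad, still; the two others lie lid up on the bench (underside below 12 mm, tilt under 0.15 rad), at rest, not touched (((distance between ball_c0 and case_a below 0.075 m and horizontal distance between case_a and mat below 0.06 m and height (world z) of case_a between 0.07 and 0.35 m and angle between case_a's own z axis and vertical below 0.25 rad and linear speed of each of case_a, case_b, case_c below 0.03 m/s and contact force between case_a and the fingers above 1 N and height (world z) of each of case_b, case_c below 0.012 m and angle between each of case_b, case_c's own z axis and vertical below 0.15 rad and contact force between each of case_b, case_c and the fingers below 0.5 N) or (distance between ball_c0 and case_b below 0.075 m and horizontal distance between case_b and mat below 0.06 m and height (world z) of case_b between 0.07 and 0.35 m and angle between case_b's own z axis and vertical below 0.25 rad and linear speed of each of case_b, case_a, case_c below 0.03 m/s and contact force between case_b and the fingers above 1 N and height (world z) of each of case_a, case_c below 0.012 m and angle between each of case_a, case_c's own z axis and vertical below 0.15 rad and contact force between each of case_a, case_c and the fingers below 0.5 N) or (distance between ball_c0 and case_c below 0.075 m and horizontal distance between case_c and mat below 0.06 m and height (world z) of case_c between 0.07 and 0.35 m and angle between case_c's own z axis and vertical below 0.25 rad and linear speed of each of case_c, case_a, case_b below 0.03 m/s and contact force between case_c and the fingers above 1 N and height (world z) of each of case_a, case_b below 0.012 m and angle between each of case_a, case_b's own z axis and vertical below 0.15 rad and contact force between each of case_a, case_b and the fingers below 0.5 N))); the arm keeps its last pose, push and grip.
It fails at once if a bystander is moved by more than 40 mm (distance of any of bench_dog, mint_tin, glue, screwdriver, tape, wedge from where it was at the start of the episode above 0.04 m).
It also fails if it takes over 72 s, if anything falls off the work surface, if the arm or the gripper's body presses on something with over 40 N, if the wrist force passes 120 N, or if a joint passes its speed limit or range.

## Robot

A 6-joint arm with a two-finger parallel gripper is mounted at the origin on the work surface. World frame = base frame: x ahead of the robot, y to its left, z up, the work surface at z = 0. Lengths are in m, angles in rad, forces in N, time in s.
With the tool pointing down it reaches from about 0.375 to 0.975 m from the base axis. Payload 3.8 kg.
Tool frame: the origin (TCP) lies between the finger pads; the fingertips stand 19 mm ahead of it and the grasp point (between the pads) is the TCP; z points along the fingers, y is the direction in which the jaws open and shut (so a half turn about z gives the same grasp; the last joint's range is limited). The gripper opens to 85 mm and grips with 20 to 120 N. Pads are 22 mm wide; open, the fingers measure 114 mm over their backs; the gripper's body (76 mm by 85 mm) begins 54 mm behind the grasp point. The pads swing forward as they close: fully open they stand 13 mm farther back than shut.
Start: joints at [1.209, 0.264, 1.604, -0, 1.274, -0.037], TCP at [0.215, 0.64, 0.25] pointing down, gripper open.
Joint ranges: [-2.63, 2.63], [-0.94, 2.18], [0.31, 2.57], [-1.31, 4.45], [0, 2.66], [-2.55, 2.55]. Speed limits (rad/s): [2.57, 2.57, 3.14, 3.14, 3.14, 3.14].

## Interface

Orientations are given as a unit quaternion [x, y, z, w].
In Python, from bench import ctrl, cams gives the robot as it stands.
- The arm moves only by the tool play_rows, never from a script. Its arguments are lists of equal length, an entry for each row: "dp": the shift along the tool's x, y, z normalised to -1 to 1, where 1 is 300 mm, a list of three; "dr": the turn, a rotation vector about the tool's x, y, z normalised to -1 to 1, where 1 is 60 degrees, a list of three. A call has 1 to 12 rows; each row shifts and turns the commanded pose from where the row before left it, along the tool's axes as they then stand; what a row does not reach is not made up. A row lasts 1/12 s, in which the tool goes at most 41.7 mm and 7.16 degrees, less where a joint would pass 70% of its speed; a pose out of reach is approached as far as the arm can. A call with a number of a shift or a turn outside -1 to 1 is refused whole. A call with a gripper value outside its range is refused whole. "grip" is the opening, from -1 (shut) to 1 (fully open), set as the call begins (left out, the last holds). The fingers move at their own pace and stop on an object; "newtons" is the grip in N (left out, the last holds). Time passes only in rows, so rows that do not move let the fingers close. It gives the time, the measured TCP pose, the force and the opening at its end, in the units of the state.
- ctrl.read_state(): the state, without advancing time (a new reading comes with each control period).
- cams.read_camera(name): name is "side" or "top" or "wrist"; returns (picture, depth): 400x640x3 uint8, red, green, blue; 400x640 float32, m along the optical axis (not along the pixel's ray), 0 where there is no reading.
- cams.get_calibration(name): a dict with "mtx" (3x3 intrinsics, pixels), "pose" (4x4, takes a point from camera to world coordinates); the wrist camera has in their place "mount" (4x4, takes a point from camera to tool coordinates, whose origin is the TCP and whose axes are the flange's). Camera axes: x right, y down, z forward; pixel columns grow to the right and rows downward; lengths in m; the calibration is good to about 2 mm. A picture is of the moment at which its call begins: read the wrist's pose just before it. get_calibration takes no time and is no camera call.
- ctrl.finish_job(): hands the job in, once; it reports no verdict.
The state is a dict: "time_s": time; "joint_positions": joint angles; "dq": joint speeds; "tau": joint torques, N m; "ee_pos": TCP position; "orientation": TCP orientation; "wrist_force": force on the tool from outside, world axes, zero at the start; "ft_torque": the same for the moment, N m; "width": finger opening in m.
Only numpy, scipy, OpenCV 4.12 (cv2) and the standard library are available. Lean on these libraries where they do the work, as an engineer would, in place of code of your own. Each camera call takes 0.05 s, during which the arm holds its last target. There are 200 camera calls.

## Working session

There is one attempt and no reset: what is moved stays moved. The work goes in short steps, Python scripts to look and compute and a tool call to move; the robot and the scene stay as the last step left them, time stands still between calls to the robot, and variables do not carry over. Pictures are saved under pics/ and viewed, about 8 in all and at most 12, crops included, and the job is handed in when it is done.

Besides the shell and the picture viewer there is one more tool, called after "Request:" as a command line: name --argument value ..., lists and objects as JSON in quotes. play_rows: Moves the arm, as the interface text tells. Scaled input: -1 to 1 covers 300 mm each way for a shift and 60 degrees each way for a turn. Its arguments: {"type":"object","properties":{"dp":{"type":"array","items":{"type":"array","items":{"type":"number"}}},"dr":{"type":"array","items":{"type":"array","items":{"type":"number"}}},"grip":{"type":"number"},"newtons":{"type":"number"}},"required":["dp","dr"]}

```bash
ls; mkdir -p pics; python3 - <<'E'
from bench import ctrl,cams
import cv2,numpy as np
s=ctrl.read_state(); print(s)
for n in ["top","side"]:
    p,d=cams.read_camera(n); np.savez(f"{n}0.npz",p=p,d=d)
    cv2.imwrite(f"pics/{n}0.png",p[:,:,::-1])
    c=cams.get_calibration(n); print(n,np.round(c["mtx"],1).tolist(),np.round(c["pose"],3).tolist())
print(np.round(cams.get_calibration("wrist")["mount"],3).tolist())
E
```

```text
pics
{'time_s': 0.0, 'joint_positions': array([ 1.20909264e+00,  2.64721943e-01,  1.60541944e+00, -4.56969324e-07,
        1.27368231e+00, -3.69044396e-02]), 'dq': array([-1.41356035e-04,  9.36724118e-04, -1.68869135e-03,  1.32258610e-03,
       -2.27784433e-05, -4.40956361e-04]), 'tau': array([-1.32946654e-03, -5.15113664e+01, -3.67313468e+01, -2.53093394e-04,
        1.27667378e-02, -2.39511127e-05]), 'ee_pos': array([0.21516004, 0.63904592, 0.24895847]), 'orientation': array([ 1.61686555e-01,  9.86841534e-01, -1.09347867e-03, -2.20644143e-04]), 'wrist_force': array([ 0.06697159, -0.51754853,  0.0614806 ]), 'ft_torque': array([-0.00081545,  0.0114285 ,  0.00039963]), 'width': 0.08535924671380968}
top [[475.5, 0.0, 320.9], [0.0, 475.5, 198.5], [0.0, 0.0, 1.0]] [[-0.026, -0.98, 0.198, 0.289], [-1.0, 0.028, 0.007, 0.003], [-0.013, -0.198, -0.98, 1.325], [0.0, 0.0, 0.0, 1.0]]
side [[383.5, 0.0, 325.2], [0.0, 383.5, 201.9], [0.0, 0.0, 1.0]] [[-0.993, -0.085, 0.08, 0.467], [-0.116, 0.657, -0.745, 0.671], [0.011, -0.749, -0.663, 0.614], [0.0, 0.0, 0.0, 1.0]]
[[0.001, -0.965, -0.263, 0.067], [1.0, 0.001, -0.0, -0.0], [0.0, -0.263, 0.965, -0.124], [0.0, 0.0, 0.0, 1.0]]
```

View pics/top0.png

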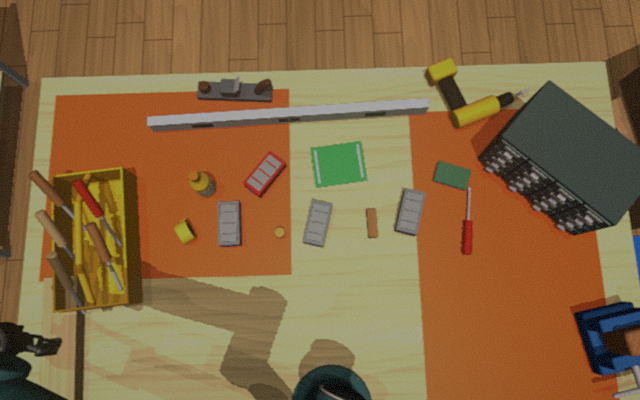

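View pics/side0.png

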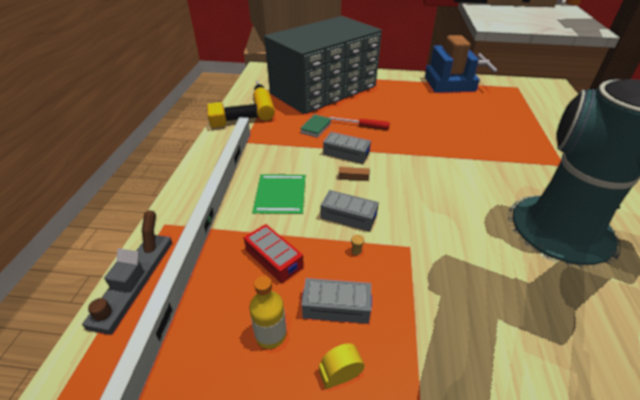

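Top view: the three grey cases are at about (228,223), (318,222) and (410,212). What could be taken for a case: the red look-alike at (265,173), the wood wedge at (372,222) and the mint tin at (452,175). None of these is grey with blue latches. The mat is at (339,164). Bystanders close to the cases are the dog at (280,232), the wedge at (372,222), the tape at (184,231) and the glue at (202,182).

```bash
cat > h.py <<'E'
import numpy as np,cv2
from bench import ctrl,cams
def pts(n,d,T=None):
    c=cams.get_calibration(n); K=c["mtx"]; T=c["pose"] if T is None else T
    v,u=np.mgrid[0:400,0:640]
    P=np.stack([(u-K[0,2])/K[0,0]*d,(v-K[1,2])/K[1,1]*d,d],-1)
    return P@np.array(T)[:3,:3].T+np.array(T)[:3,3]
E
python3 - <<'E'
from h import *
f=np.load("top0.npz");p,d=f["p"],f["d"]; W=pts("top",d)
hsv=cv2.cvtColor(p,cv2.COLOR_RGB2HSV)
for nm,(u,v),zlo,r in [("L",(228,223),.025,40),("M",(318,222),.025,40),("R",(410,212),.025,40),("wedge",(372,222),.012,18),("dog",(280,232),.02,18),("red",(265,173),.02,35),("glue",(202,182),.03,30),("tape",(184,231),.02,22),("tin",(452,175),.01,25)]:
    m=np.zeros((400,640),np.uint8); cv2.circle(m,(u,v),r,1,-1)
    m=((m>0)&(W[...,2]>zlo)&(d>0)).astype(np.uint8)
    n,l,st,ce=cv2.connectedComponentsWithStats(m)
    k=l[v,u] or 1+np.argmax(st[1:,4]); q=W[l==k]
    r_=cv2.minAreaRect(q[:,:2].astype(np.float32)*1000)
    print(nm,len(q),np.round(r_[0],0),np.round(r_[1],0),round(r_[2],1),"z",np.percentile(q[:,2],[5,50,95]).round(3))
m=cv2.inRange(hsv,(45,90,60),(85,255,255)); m[:,:300]=0;m[:,400:]=0
q=W[m>0]; print("mat",q.mean(0).round(3),cv2.minAreaRect(q[:,:2].astype(np.float32)))
c=p[130:260,170:480]; cv2.imwrite("pics/crop1.png",cv2.resize(c[:,:,::-1],None,fx=2.5,fy=2.5,interpolation=cv2.INTER_CUBIC))
E
```

```text
L 991 [488. 269.] [124.  60.] 1.4 z [0.036 0.042 0.046]
M 952 [482.  25.] [ 58. 124.] 76.0 z [0.037 0.042 0.046]
R 978 [ 507. -230.] [ 60. 124.] 74.2 z [0.036 0.042 0.046]
wedge 281 [ 480. -125.] [80. 27.] 1.7 z [0.019 0.024 0.028]
dog 82 [459. 130.] [25. 27.] 23.2 z [0.034 0.039 0.043]
red 963 [627. 171.] [ 60. 124.] 50.8 z [0.032 0.042 0.047]
glue 475 [592. 335.] [47. 54.] 44.6 z [0.038 0.099 0.15 ]
tape 322 [470. 390.] [65. 35.] 27.0 z [0.027 0.053 0.061]
tin 733 [ 610. -357.] [97. 64.] 70.2 z [0.014 0.019 0.023]
mat [ 0.638 -0.04   0.009] ((0.3698064088821411, -0.05137529969215393), (0.703517735004425, 0.1546097844839096), 2.2185750007629395)
```

View pics/crop1.png

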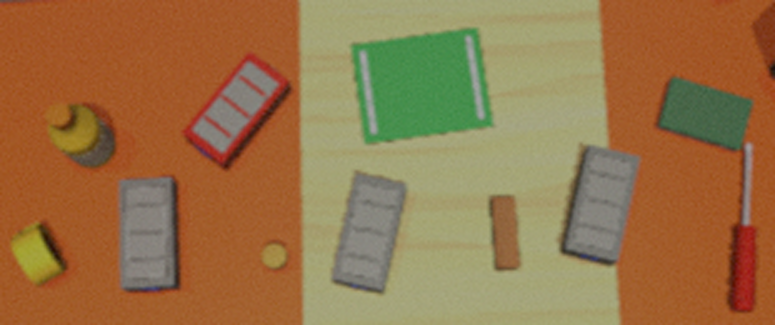

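The crop confirms three grey-lidded cases with blue latches; the red-bodied one at crop (238,110) is the look-alike. I'll start with the left case.

```bash
cat >> h.py <<'E'
from scipy.spatial.transform import Rotation as R
def plan(x,y,z,ang):
    "turn about tool z (units), then shift in turned tool axes (units); ang = world angle of tool y, deg"
    s=ctrl.read_state(); r=R.from_quat(s["orientation"]); yt=r.as_matrix()[:,1]
    a=np.degrees(np.arctan2(yt[1],yt[0])); w=(ang-a+180)%360-180
    t=np.radians(ang); Y=np.array([np.cos(t),np.sin(t),0]); Z=np.array([0,0,-1.]); X=np.cross(Y,Z)
    Rt=np.stack([X,Y,Z],1); D=np.array([x,y,z])-s["ee_pos"]; l=Rt.T@D
    n=max(1,int(np.ceil(np.linalg.norm(D)*1000/41)))
    e=(r.inv()*R.from_matrix(Rt)).as_rotvec(True)/60
    print("t",round(s["time_s"],2),"pos",s["ee_pos"].round(4),"turn(units)",e.round(4),"rows",np.ceil(abs(w)/7),"dp total",(l/.3).round(4),"rows",n,"per row",(l/.3/n).round(4))
E
python3 - <<'E'
from h import *
f=np.load("top0.npz");W=pts("top",f["d"]);q=W[140:190,310:370].reshape(-1,3)
hsv=cv2.cvtColor(f["p"],cv2.COLOR_RGB2HSV);m=cv2.inRange(hsv,(45,90,60),(85,255,255))[140:190,310:370].ravel()>0
print("mat",np.median(q[m],0),q[m].min(0),q[m].max(0))
plan(.488,.269,.14,91.4)
E
```

```text
mat [ 0.65539165 -0.03931567  0.00222593] [ 0.28872072 -0.11891073 -0.00866581] [0.72357359 0.03815812 1.32461507]
t 0.1 pos [0.2152 0.6391 0.2491] turn(units) [-0.0019 -0.0004 -0.3335] rows 3.0 dp total [-0.8789 -1.2555  0.3635] rows 12 per row [-0.0732 -0.1046  0.0303]
```

Request:
play_rows --dp '[[0, 0, 0], [0, 0, 0], [0, 0, 0], [-0.0732, -0.1046, 0.0303], [-0.0732, -0.1046, 0.0303], [-0.0732, -0.1046, 0.0303], [-0.0732, -0.1046, 0.0303], [-0.0732, -0.1046, 0.0303], [-0.0732, -0.1046, 0.0303], [-0.0732, -0.1046, 0.0303], [-0.0732, -0.1046, 0.0303], [-0.0732, -0.1046, 0.0303]]' --dr '[[0, 0, -0.111], [0, 0, -0.111], [0, 0, -0.111], [0, 0, 0], [0, 0, 0], [0, 0, 0], [0, 0, 0], [0, 0, 0], [0, 0, 0], [0, 0, 0], [0, 0, 0], [0, 0, 0]]' --grip 1 --newtons 70

```text
time_s: 1.1
ee_pos: [0.4202, 0.3603, 0.1677]
orientation: [-0.012, 1.0, -0.0, -0.0]
wrist_force: [0.8, 0.2, -1.2]
width: 0.0858
```

Request:
play_rows --dp '[[-0.0732, -0.1046, 0.0303], [-0.0732, -0.1046, 0.0303], [-0.0732, -0.1046, 0.0303], [0, 0, 0], [0, 0, 0], [0, 0, 0]]' --dr '[[0, 0, 0], [0, 0, 0], [0, 0, 0], [0, 0, 0], [0, 0, 0], [0, 0, 0]]'

```text
time_s: 1.6
ee_pos: [0.4876, 0.2694, 0.1408]
orientation: [-0.011, 1.0, 0.0, -0.001]
wrist_force: [0.1, -0.1, 0.2]
width: 0.0852
```

```bash
python3 - <<'E'
from h import *
plan(.488,.269,.026,91.4)
s=ctrl.read_state();T=np.eye(4);T[:3,:3]=R.from_quat(s["orientation"]).as_matrix();T[:3,3]=s["ee_pos"]
p,d=cams.read_camera("wrist");cv2.imwrite("pics/w1.png",p[:,:,::-1])
W=pts("wrist",d,T@cams.get_calibration("wrist")["mount"])
m=((W[...,2]>.03)&(W[...,2]<.055)&(d>0)&(abs(W[...,1]-.269)<.05)).astype(np.uint8)
n,l,st,ce=cv2.connectedComponentsWithStats(m);q=W[l==1+np.argmax(st[1:,4])]
print(len(q),cv2.minAreaRect(q[:,:2].astype(np.float32)*1000))
E
```

```text
t 1.6 pos [0.4876 0.2694 0.1408] turn(units) [ 0.0001 -0.001  -0.0017] rows 1.0 dp total [-0.0014 -0.0014  0.3828] rows 3 per row [-0.0005 -0.0005  0.1276]
15704 ((486.5387878417969, 267.74542236328125), (122.96350860595703, 58.15005874633789), 1.7011724710464478)
```

View pics/w1.png

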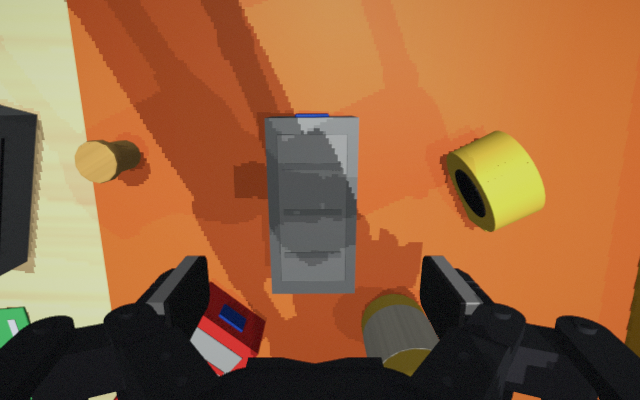

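The wrist view shows the grey case centred between the fingers at about (313,205). The dog at (97,160), tape at (500,180), glue and the red box are all clear. Next: descend, grip and lift.

Request:
play_rows --dp '[[0, 0, 0.1], [0, 0, 0.1], [0, 0, 0.1], [0, 0, 0.06], [0, 0, 0.023], [0, 0, 0], [0, 0, 0]]' --dr '[[0, 0, 0], [0, 0, 0], [0, 0, 0], [0, 0, 0], [0, 0, 0], [0, 0, 0], [0, 0, 0]]'

```text
time_s: 2.23
ee_pos: [0.4878, 0.2707, 0.027]
orientation: [-0.013, 1.0, 0.0, 0.0]
wrist_force: [-0.1, 0.5, 1.2]
width: 0.0854
```

Request:
play_rows --dp '[[0, 0, 0], [0, 0, 0], [0, 0, 0], [0, 0, 0], [0, 0, 0], [0, 0, 0], [0, 0, 0], [0, 0, 0]]' --dr '[[0, 0, 0], [0, 0, 0], [0, 0, 0], [0, 0, 0], [0, 0, 0], [0, 0, 0], [0, 0, 0], [0, 0, 0]]' --grip -1 --newtons 80

```text
time_s: 2.9
ee_pos: [0.4897, 0.2704, 0.0287]
orientation: [-0.012, 1.0, 0.001, 0.002]
wrist_force: [0.2, 0.9, 6.7]
width: 0.057
```

Request:
play_rows --dp '[[0, 0, -0.08], [0, 0, -0.12], [0, 0, -0.12], [0, 0, -0.12], [0, 0, -0.12], [0, 0, -0.12], [0, 0, -0.1], [0, 0, 0], [0, 0, 0], [0, 0, 0], [0, 0, 0], [0, 0, 0]]' --dr '[[0, 0, 0], [0, 0, 0], [0, 0, 0], [0, 0, 0], [0, 0, 0], [0, 0, 0], [0, 0, 0], [0, 0, 0], [0, 0, 0], [0, 0, 0], [0, 0, 0], [0, 0, 0]]'

```text
time_s: 3.9
ee_pos: [0.4864, 0.2688, 0.2573]
orientation: [-0.012, 1.0, -0.001, -0.002]
wrist_force: [-0.4, -1.0, -3.9]
width: 0.0571
```

```bash
cat >> h.py <<'E'
def ft():
    s=ctrl.read_state(); r=R.from_quat(s["orientation"]).inv()
    print("t",round(s["time_s"],2),s["ee_pos"].round(4),"w",round(s["width"],4),"F",s["wrist_force"].round(2),"M tool",r.apply(s["ft_torque"]).round(4))
E
python3 -c "
from h import *
for i in range(4): ft(); cams.read_camera('top')"
```

```text
t 3.9 [0.4864 0.2688 0.2573] w 0.0571 F [-0.37 -0.98 -3.86] M tool [ 0.0042 -0.0366  0.0156]
t 3.95 [0.4866 0.2689 0.2576] w 0.0569 F [-0.15  0.84 -3.09] M tool [-0.0105  0.05    0.0012]
t 4.0 [0.4869 0.2691 0.2581] w 0.0566 F [-0.09 -0.56 -3.18] M tool [ 0.0026 -0.0494  0.0299]
t 4.05 [0.4872 0.2692 0.2585] w 0.0564 F [ 0.05  0.86 -4.03] M tool [-0.0164  0.0246  0.0024]
```

Per-reading moment noise is about 0.04 N m, so I'll average. Shake lengthways, then tilt each way and measure level each time.

Request:
play_rows --dp '[[0.13, 0, 0], [0.13, 0, 0], [-0.13, 0, 0], [-0.13, 0, 0], [0.13, 0, 0], [0.13, 0, 0], [-0.13, 0, 0], [-0.13, 0, 0], [0, 0, 0], [0, 0, 0]]' --dr '[[0, 0, 0], [0, 0, 0], [0, 0, 0], [0, 0, 0], [0, 0, 0], [0, 0, 0], [0, 0, 0], [0, 0, 0], [0, 0, 0], [0, 0, 0]]'

```text
time_s: 4.93
ee_pos: [0.489, 0.2694, 0.2596]
orientation: [-0.011, 1.0, -0.0, -0.0]
wrist_force: [0.5, 0.3, -3.4]
width: 0.0567
```

Request:
play_rows --dp '[[0, 0, 0], [0, 0, 0], [0, 0, 0], [0, 0, 0], [0, 0, 0], [0, 0, 0], [0, 0, 0], [0, 0, 0], [0, 0, 0], [0, 0, 0], [0, 0, 0], [0, 0, 0]]' --dr '[[0, 0.11, 0], [0, 0.11, 0], [0, 0.11, 0], [0, 0, 0], [0, 0, 0], [0, 0, 0], [0, 0, 0], [0, 0, 0], [0, -0.11, 0], [0, -0.11, 0], [0, -0.11, 0], [0, 0, 0]]'

```text
time_s: 5.93
ee_pos: [0.4836, 0.2693, 0.2613]
orientation: [-0.013, 1.0, 0.0, 0.001]
wrist_force: [-2.6, -0.2, -4.5]
width: 0.0567
```

```bash
cat >> h.py <<'E'
def avg(n=14):
    M=[];T=[];F=[]
    for i in range(n):
        cams.read_camera('top'); s=ctrl.read_state(); r=R.from_quat(s["orientation"]).inv()
        M.append(r.apply(s["ft_torque"]));T.append(s["tau"]);F.append(s["wrist_force"])
    M=np.array(M); print("t",round(s["time_s"],2),s["ee_pos"].round(4),s["orientation"].round(3),"w",round(s["width"],4),"F",np.mean(F,0).round(2),"M tool",M.mean(0).round(4),"+-",(M.std(0)/n**.5).round(4),"tau",np.mean(T,0).round(3)[1:])
    print(M[:,1].round(3))
E
python3 -c "
from h import *
avg()"
```

```text
t 6.63 [0.488  0.2695 0.26  ] [-0.012  1.    -0.    -0.   ] w 0.0567 F [ 0.15  0.1  -3.11] M tool [0.0124 0.0082 0.0005] +- [0.0072 0.0239 0.0061] tau [-4.0924e+01 -3.8161e+01  2.0000e-03 -8.0000e-03  1.3000e-02]
[-0.025 -0.155  0.235 -0.104  0.125  0.02  -0.039  0.034 -0.01  -0.018
  0.001  0.048 -0.014  0.018]
```

Request:
play_rows --dp '[[0, 0, 0], [0, 0, 0], [0, 0, 0], [0, 0, 0], [0, 0, 0], [0, 0, 0], [0, 0, 0], [0, 0, 0], [0, 0, 0], [0, 0, 0], [0, 0, 0], [0, 0, 0]]' --dr '[[0, -0.11, 0], [0, -0.11, 0], [0, -0.11, 0], [0, 0, 0], [0, 0, 0], [0, 0, 0], [0, 0, 0], [0, 0, 0], [0, 0.11, 0], [0, 0.11, 0], [0, 0.11, 0], [0, 0, 0]]'

```text
time_s: 7.63
ee_pos: [0.4924, 0.2697, 0.2604]
orientation: [-0.011, 1.0, 0.0, -0.001]
wrist_force: [1.8, 0.4, -3.7]
width: 0.0571
```

```bash
python3 -c "
from h import *
avg()"
```

```text
t 8.33 [0.4876 0.2696 0.2605] [-0.012  1.     0.     0.   ] w 0.0567 F [-0.07  0.02 -3.44] M tool [ 0.0107 -0.0116 -0.0018] +- [0.0079 0.0049 0.0083] tau [-4.0017e+01 -3.8608e+01  2.1000e-02  7.0000e-03 -1.9000e-02]
[-0.044 -0.033 -0.019 -0.01   0.007 -0.014 -0.038 -0.002  0.026  0.002
 -0.024 -0.007 -0.007  0.   ]
```

Last eight readings at level: about 0.003 versus -0.006 N m, against an expected 0.07 difference for a ball. The left case is packed, so set it down.

Request:
play_rows --dp '[[0, 0, 0.1], [0, 0, 0.12], [0, 0, 0.12], [0, 0, 0.12], [0, 0, 0.12], [0, 0, 0.1], [0, 0, 0.05], [0, 0, 0.025], [0, 0, 0.015], [0, 0, 0.007], [0, 0, 0], [0, 0, 0]]' --dr '[[0, 0, 0], [0, 0, 0], [0, 0, 0], [0, 0, 0], [0, 0, 0], [0, 0, 0], [0, 0, 0], [0, 0, 0], [0, 0, 0], [0, 0, 0], [0, 0, 0], [0, 0, 0]]'

```text
time_s: 9.33
ee_pos: [0.4896, 0.2704, 0.0292]
orientation: [-0.012, 1.0, 0.001, 0.002]
wrist_force: [-0.1, -0.1, -2.6]
width: 0.0565
```

Request:
play_rows --dp '[[0, 0, 0], [0, 0, 0], [0, 0, 0], [0, 0, 0], [0, 0, 0], [0, 0, 0], [0, 0, -0.06], [0, 0, -0.12], [0, 0, -0.12], [0, 0, -0.1], [0, 0, 0], [0, 0, 0]]' --dr '[[0, 0, 0], [0, 0, 0], [0, 0, 0], [0, 0, 0], [0, 0, 0], [0, 0, 0], [0, 0, 0], [0, 0, 0], [0, 0, 0], [0, 0, 0], [0, 0, 0], [0, 0, 0]]' --grip 1

```text
time_s: 10.33
ee_pos: [0.4897, 0.2705, 0.1501]
orientation: [-0.012, 1.0, 0.001, 0.003]
wrist_force: [-0.3, -0.8, -0.0]
width: 0.0852
```

```bash
python3 -c "
from h import *
plan(.482,.025,.14,76)"
```

```text
t 10.33 pos [0.4897 0.2705 0.1501] turn(units) [0.003  0.0047 0.2562] rows 3.0 dp total [-0.173  -0.8003  0.0335] rows 6 per row [-0.0288 -0.1334  0.0056]
```

Request:
play_rows --dp '[[0, 0, 0], [0, 0, 0], [0, 0, 0], [-0.0288, -0.1334, 0.0056], [-0.0288, -0.1334, 0.0056], [-0.0288, -0.1334, 0.0056], [-0.0288, -0.1334, 0.0056], [-0.0288, -0.1334, 0.0056], [-0.0288, -0.1334, 0.0056], [0, 0, 0], [0, 0, 0], [0, 0, 0]]' --dr '[[0.001, 0.0015, 0.0855], [0.001, 0.0015, 0.0855], [0.001, 0.0015, 0.0855], [0, 0, 0], [0, 0, 0], [0, 0, 0], [0, 0, 0], [0, 0, 0], [0, 0, 0], [0, 0, 0], [0, 0, 0], [0, 0, 0]]'

```text
time_s: 11.33
ee_pos: [0.4789, 0.024, 0.1364]
orientation: [0.123, 0.992, -0.001, -0.004]
wrist_force: [-1.1, 0.1, -0.9]
width: 0.0853
```

```bash
cat >> h.py <<'E'
def look(x,y,name=None):
    s=ctrl.read_state();T=np.eye(4);T[:3,:3]=R.from_quat(s["orientation"]).as_matrix();T[:3,3]=s["ee_pos"]
    p,d=cams.read_camera("wrist")
    if name: cv2.imwrite(name,p[:,:,::-1])
    W=pts("wrist",d,T@cams.get_calibration("wrist")["mount"])
    m=((W[...,2]>.03)&(W[...,2]<.055)&(d>0)&(np.hypot(W[...,0]-x,W[...,1]-y)<.075)).astype(np.uint8)
    n,l,st,ce=cv2.connectedComponentsWithStats(m);q=W[l==1+np.argmax(st[1:,4])]
    print(len(q),cv2.minAreaRect(q[:,:2].astype(np.float32)*1000))
E
python3 -c "
from h import *
look(.482,.025); plan(.482,.025,.026,76)"
```

```text
16095 ((481.345458984375, 23.875198364257812), (58.19102096557617, 122.75619506835938), 75.99822235107422)
t 11.38 pos [0.4792 0.0247 0.1367] turn(units) [-0.0035 -0.006  -0.0003] rows 1.0 dp total [-0.0087  0.0033  0.3691] rows 3 per row [-0.0029  0.0011  0.123 ]
```

Request:
play_rows --dp '[[-0.004, 0, 0.1], [-0.004, 0, 0.1], [0, 0, 0.1], [0, 0, 0.046], [0, 0, 0.023], [0, 0, 0], [0, 0, 0]]' --dr '[[-0.0035, -0.006, 0], [0, 0, 0], [0, 0, 0], [0, 0, 0], [0, 0, 0], [0, 0, 0], [0, 0, 0]]'

```text
time_s: 11.97
ee_pos: [0.4826, 0.0244, 0.0272]
orientation: [0.121, 0.993, -0.0, 0.001]
wrist_force: [0.1, 1.1, 0.3]
width: 0.0855
```

Request:
play_rows --dp '[[0, 0, 0], [0, 0, 0], [0, 0, 0], [0, 0, 0], [0, 0, 0], [0, 0, 0], [0, 0, 0], [0, 0, 0]]' --dr '[[0, 0, 0], [0, 0, 0], [0, 0, 0], [0, 0, 0], [0, 0, 0], [0, 0, 0], [0, 0, 0], [0, 0, 0]]' --grip -1

```text
time_s: 12.63
ee_pos: [0.4841, 0.0234, 0.029]
orientation: [0.122, 0.993, 0.0, 0.003]
wrist_force: [-0.2, 1.9, 6.4]
width: 0.0563
```

Request:
play_rows --dp '[[0, 0, -0.08], [0, 0, -0.12], [0, 0, -0.12], [0, 0, -0.12], [0, 0, -0.12], [0, 0, -0.12], [0, 0, -0.1], [0, 0, 0], [0, 0, 0], [0, 0, 0], [0, 0, 0], [0, 0, 0]]' --dr '[[0, 0, 0], [0, 0, 0], [0, 0, 0], [0, 0, 0], [0, 0, 0], [0, 0, 0], [0, 0, 0], [0, 0, 0], [0, 0, 0], [0, 0, 0], [0, 0, 0], [0, 0, 0]]'

```text
time_s: 13.63
ee_pos: [0.4803, 0.0234, 0.2585]
orientation: [0.122, 0.993, -0.0, -0.001]
wrist_force: [0.7, 0.1, -2.7]
width: 0.0569
```

Request:
play_rows --dp '[[0.13, 0, 0], [0.13, 0, 0], [-0.13, 0, 0], [-0.13, 0, 0], [0.13, 0, 0], [0.13, 0, 0], [-0.13, 0, 0], [-0.13, 0, 0], [0, 0, 0], [0, 0, 0]]' --dr '[[0, 0, 0], [0, 0, 0], [0, 0, 0], [0, 0, 0], [0, 0, 0], [0, 0, 0], [0, 0, 0], [0, 0, 0], [0, 0, 0], [0, 0, 0]]'

```text
time_s: 14.47
ee_pos: [0.4819, 0.023, 0.2592]
orientation: [0.122, 0.992, -0.0, -0.001]
wrist_force: [-0.5, 0.9, -2.5]
width: 0.0566
```

Request:
play_rows --dp '[[0, 0, 0], [0, 0, 0], [0, 0, 0], [0, 0, 0], [0, 0, 0], [0, 0, 0], [0, 0, 0], [0, 0, 0], [0, 0, 0], [0, 0, 0], [0, 0, 0], [0, 0, 0]]' --dr '[[0, 0.11, 0], [0, 0.11, 0], [0, 0.11, 0], [0, 0, 0], [0, 0, 0], [0, 0, 0], [0, 0, 0], [0, 0, 0], [0, -0.11, 0], [0, -0.11, 0], [0, -0.11, 0], [0, 0, 0]]'

```text
time_s: 15.47
ee_pos: [0.4779, 0.0243, 0.2619]
orientation: [0.121, 0.993, -0.0, 0.003]
wrist_force: [-1.5, -0.4, -2.5]
width: 0.0566
```

Request:
play_rows --dp '[[0, 0, 0], [0, 0, 0], [0, 0, 0], [0, 0, 0]]' --dr '[[0, 0, 0], [0, 0, 0], [0, 0, 0], [0, 0, 0]]'

```text
time_s: 15.8
ee_pos: [0.4827, 0.0232, 0.2613]
orientation: [0.122, 0.992, -0.0, 0.001]
wrist_force: [0.3, -0.3, -2.1]
width: 0.0568
```

```bash
python3 -c "
from h import *
avg()"
```

```text
t 16.5 [0.4818 0.0234 0.2611] [ 0.122  0.993 -0.     0.001] w 0.0569 F [-0.21 -0.01 -2.71] M tool [-0.0042 -0.0225  0.0081] +- [0.0099 0.0062 0.0063] tau [-3.1564e+01 -3.8144e+01 -1.0000e-03 -3.0000e-03 -1.0000e-03]
[-0.014 -0.044 -0.003 -0.017 -0.036 -0.057 -0.031 -0.05   0.008 -0.032
 -0.017 -0.019 -0.036  0.032]
```

Request:
play_rows --dp '[[0, 0, 0], [0, 0, 0], [0, 0, 0], [0, 0, 0], [0, 0, 0], [0, 0, 0], [0, 0, 0], [0, 0, 0], [0, 0, 0], [0, 0, 0], [0, 0, 0], [0, 0, 0]]' --dr '[[0, -0.11, 0], [0, -0.11, 0], [0, -0.11, 0], [0, 0, 0], [0, 0, 0], [0, 0, 0], [0, 0, 0], [0, 0, 0], [0, 0.11, 0], [0, 0.11, 0], [0, 0.11, 0], [0, 0, 0]]'

```text
time_s: 17.5
ee_pos: [0.4861, 0.0224, 0.2609]
orientation: [0.123, 0.992, 0.0, -0.001]
wrist_force: [0.9, -0.6, -3.2]
width: 0.0566
```

Request:
play_rows --dp '[[0, 0, 0], [0, 0, 0], [0, 0, 0], [0, 0, 0]]' --dr '[[0, 0, 0], [0, 0, 0], [0, 0, 0], [0, 0, 0]]'

```text
time_s: 17.83
ee_pos: [0.481, 0.0236, 0.2613]
orientation: [0.122, 0.993, -0.0, 0.002]
wrist_force: [-0.3, -0.3, -2.7]
width: 0.0568
```

```bash
python3 -c "
from h import *
avg()"
```

```text
t 18.53 [0.4819 0.0234 0.2611] [ 0.122  0.993 -0.     0.001] w 0.0571 F [-0.23 -0.16 -2.66] M tool [-0.0121  0.0176 -0.0151] +- [0.0068 0.0096 0.006 ] tau [-3.1416e+01 -3.8102e+01 -5.0000e-03 -1.6000e-02  1.0000e-03]
[ 0.002  0.021  0.062  0.009  0.052 -0.059 -0.007 -0.027  0.008  0.02
  0.055  0.048  0.071 -0.009]
```

Difference 0.040 ± 0.012 with the opposite of the expected sign, so this is ambiguous. Repeat with a longer hold and more averaging.

Request:
play_rows --dp '[[0, 0, 0], [0, 0, 0], [0, 0, 0], [0, 0, 0], [0, 0, 0], [0, 0, 0], [0, 0, 0], [0, 0, 0], [0, 0, 0], [0, 0, 0], [0, 0, 0], [0, 0, 0]]' --dr '[[0, 0.11, 0], [0, 0.11, 0], [0, 0.11, 0], [0, 0.11, 0], [0, 0, 0], [0, 0, 0], [0, 0, 0], [0, 0, 0], [0, 0, 0], [0, 0, 0], [0, 0, 0], [0, 0, 0]]'

```text
time_s: 19.53
ee_pos: [0.4816, 0.0235, 0.2619]
orientation: [0.119, 0.967, 0.028, -0.225]
wrist_force: [0.3, -0.3, -3.0]
width: 0.057
```

Request:
play_rows --dp '[[0, 0, 0], [0, 0, 0], [0, 0, 0], [0, 0, 0], [0, 0, 0], [0, 0, 0], [0, 0, 0], [0, 0, 0], [0, 0, 0], [0, 0, 0]]' --dr '[[0, -0.09, 0], [0, -0.09, 0], [0, -0.09, 0], [0, -0.09, 0], [0, -0.05, 0], [0, -0.03, 0], [0, 0, 0], [0, 0, 0], [0, 0, 0], [0, 0, 0]]'

```text
time_s: 20.37
ee_pos: [0.4821, 0.0233, 0.261]
orientation: [0.122, 0.993, -0.0, 0.001]
wrist_force: [-0.5, 0.0, -2.9]
width: 0.0568
```

```bash
python3 -c "
from h import *
avg(24)"
```

```text
t 21.57 [0.4818 0.0234 0.2611] [ 0.122  0.993 -0.     0.001] w 0.0573 F [ 0.05  0.06 -2.52] M tool [0.0098 0.0014 0.0029] +- [0.0056 0.0048 0.0058] tau [-3.1515e+01 -3.8114e+01 -2.0000e-03 -6.0000e-03 -0.0000e+00]
[ 0.002 -0.035  0.016  0.046 -0.018 -0.018 -0.014  0.002  0.017  0.003
  0.012 -0.048  0.001  0.042  0.025 -0.019 -0.027  0.    -0.018  0.017
  0.022  0.037  0.002 -0.011]
```

Request:
play_rows --dp '[[0, 0, 0], [0, 0, 0], [0, 0, 0], [0, 0, 0], [0, 0, 0], [0, 0, 0], [0, 0, 0], [0, 0, 0], [0, 0, 0], [0, 0, 0], [0, 0, 0], [0, 0, 0]]' --dr '[[0, -0.11, 0], [0, -0.11, 0], [0, -0.11, 0], [0, -0.11, 0], [0, 0, 0], [0, 0, 0], [0, 0, 0], [0, 0, 0], [0, 0, 0], [0, 0, 0], [0, 0, 0], [0, 0, 0]]'

```text
time_s: 22.57
ee_pos: [0.4823, 0.0232, 0.2612]
orientation: [0.119, 0.966, -0.028, 0.227]
wrist_force: [-0.3, 0.4, -1.9]
width: 0.0568
```

Request:
play_rows --dp '[[0, 0, 0], [0, 0, 0], [0, 0, 0], [0, 0, 0], [0, 0, 0], [0, 0, 0], [0, 0, 0], [0, 0, 0], [0, 0, 0], [0, 0, 0]]' --dr '[[0, 0.09, 0], [0, 0.09, 0], [0, 0.09, 0], [0, 0.09, 0], [0, 0.05, 0], [0, 0.03, 0], [0, 0, 0], [0, 0, 0], [0, 0, 0], [0, 0, 0]]'

```text
time_s: 23.4
ee_pos: [0.4814, 0.0236, 0.261]
orientation: [0.122, 0.993, -0.0, 0.001]
wrist_force: [1.3, 0.4, -3.2]
width: 0.057
```

```bash
python3 -c "
from h import *
avg(24)"
```

```text
t 24.6 [0.4818 0.0234 0.2611] [ 0.122  0.993 -0.     0.001] w 0.0566 F [ 0.13 -0.14 -2.52] M tool [ 0.0065  0.0039 -0.0037] +- [0.0055 0.006  0.0066] tau [-3.1452e+01 -3.8109e+01 -4.0000e-03 -1.2000e-02  0.0000e+00]
[ 0.022 -0.012  0.001  0.034 -0.038 -0.036  0.012  0.056 -0.022  0.048
  0.015 -0.003  0.02  -0.032  0.049  0.003  0.034 -0.01   0.003 -0.055
 -0.02   0.039  0.    -0.012]
```

With 24 readings each way the difference is 0.0025 ± 0.008, so the middle case is packed. Set it down and go to the right-hand case.

Request:
play_rows --dp '[[0, 0, 0.1], [0, 0, 0.12], [0, 0, 0.12], [0, 0, 0.12], [0, 0, 0.12], [0, 0, 0.1], [0, 0, 0.05], [0, 0, 0.025], [0, 0, 0.015], [0, 0, 0.008], [0, 0, 0], [0, 0, 0]]' --dr '[[0, 0, 0], [0, 0, 0], [0, 0, 0], [0, 0, 0], [0, 0, 0], [0, 0, 0], [0, 0, 0], [0, 0, 0], [0, 0, 0], [0, 0, 0], [0, 0, 0], [0, 0, 0]]'

```text
time_s: 25.6
ee_pos: [0.4842, 0.0233, 0.0295]
orientation: [0.122, 0.993, 0.0, 0.003]
wrist_force: [-0.4, 0.2, -2.0]
width: 0.0567
```

Request:
play_rows --dp '[[0, 0, 0], [0, 0, 0], [0, 0, 0], [0, 0, 0], [0, 0, 0], [0, 0, 0], [0, 0, -0.06], [0, 0, -0.12], [0, 0, -0.12], [0, 0, -0.08], [0, 0, 0], [0, 0, 0]]' --dr '[[0, 0, 0], [0, 0, 0], [0, 0, 0], [0, 0, 0], [0, 0, 0], [0, 0, 0], [0, 0, 0], [0, 0, 0], [0, 0, 0], [0, 0, 0], [0, 0, 0], [0, 0, 0]]' --grip 1

```text
time_s: 26.6
ee_pos: [0.4837, 0.0233, 0.1438]
orientation: [0.122, 0.993, 0.0, 0.003]
wrist_force: [-0.7, -0.1, -1.1]
width: 0.0855
```

```bash
python3 -c "
from h import *
plan(.507,-.230,.14,74.2)"
```

```text
t 26.6 pos [0.4837 0.0233 0.1438] turn(units) [0.0011 0.0063 0.0297] rows 1.0 dp total [-0.3047 -0.7914  0.0126] rows 7 per row [-0.0435 -0.1131  0.0018]
```

Request:
play_rows --dp '[[0, 0, 0], [-0.0435, -0.1131, 0.0018], [-0.0435, -0.1131, 0.0018], [-0.0435, -0.1131, 0.0018], [-0.0435, -0.1131, 0.0018], [-0.0435, -0.1131, 0.0018], [-0.0435, -0.1131, 0.0018], [-0.0435, -0.1131, 0.0018], [0, 0, 0], [0, 0, 0], [0, 0, 0]]' --dr '[[0, 0, 0.03], [0, 0, 0], [0, 0, 0], [0, 0, 0], [0, 0, 0], [0, 0, 0], [0, 0, 0], [0, 0, 0], [0, 0, 0], [0, 0, 0], [0, 0, 0]]'

```text
time_s: 27.52
ee_pos: [0.5038, -0.2293, 0.1361]
orientation: [0.138, 0.99, 0.001, -0.001]
wrist_force: [-0.3, 0.1, 0.2]
width: 0.0853
```

```bash
python3 -c "
from h import *
look(.507,-.230); plan(.507,-.230,.026,74.2)"
```

```text
16107 ((505.948486328125, -232.28684997558594), (58.13579559326172, 122.66893005371094), 74.23745727539062)
t 27.57 pos [ 0.504  -0.2288  0.1364] turn(units) [ 0.001  -0.0012 -0.0002] rows 1.0 dp total [-0.0107 -0.0011  0.368 ] rows 3 per row [-0.0036 -0.0004  0.1227]
```

Request:
play_rows --dp '[[-0.005, -0.006, 0.1], [-0.003, -0.002, 0.1], [0, 0, 0.1], [0, 0, 0.046], [0, 0, 0.023], [0, 0, 0], [0, 0, 0]]' --dr '[[0, 0, 0], [0, 0, 0], [0, 0, 0], [0, 0, 0], [0, 0, 0], [0, 0, 0], [0, 0, 0]]'

```text
time_s: 28.15
ee_pos: [0.5073, -0.2322, 0.0276]
orientation: [0.137, 0.991, -0.0, 0.001]
wrist_force: [-1.2, 0.1, -0.1]
width: 0.0853
```

Request:
play_rows --dp '[[0, 0, 0], [0, 0, 0], [0, 0, 0], [0, 0, 0], [0, 0, 0], [0, 0, 0], [0, 0, 0], [0, 0, 0]]' --dr '[[0, 0, 0], [0, 0, 0], [0, 0, 0], [0, 0, 0], [0, 0, 0], [0, 0, 0], [0, 0, 0], [0, 0, 0]]' --grip -1

```text
time_s: 28.82
ee_pos: [0.5088, -0.2338, 0.0295]
orientation: [0.138, 0.99, -0.001, 0.003]
wrist_force: [-0.4, 1.3, 6.1]
width: 0.0565
```

Request:
play_rows --dp '[[0, 0, -0.08], [0, 0, -0.12], [0, 0, -0.12], [0, 0, -0.12], [0, 0, -0.12], [0, 0, -0.12], [0, 0, -0.1], [0, 0, 0], [0, 0, 0], [0, 0, 0]]' --dr '[[0, 0, 0], [0, 0, 0], [0, 0, 0], [0, 0, 0], [0, 0, 0], [0, 0, 0], [0, 0, 0], [0, 0, 0], [0, 0, 0], [0, 0, 0]]'

```text
time_s: 29.65
ee_pos: [0.5055, -0.2325, 0.2597]
orientation: [0.138, 0.99, 0.0, -0.0]
wrist_force: [-1.0, 0.2, -4.6]
width: 0.057
```

Request:
play_rows --dp '[[0.13, 0, 0], [0.13, 0, 0], [-0.13, 0, 0], [-0.13, 0, 0], [0.13, 0, 0], [0.13, 0, 0], [-0.13, 0, 0], [-0.13, 0, 0], [0, 0, 0], [0, 0, 0]]' --dr '[[0, 0, 0], [0, 0, 0], [0, 0, 0], [0, 0, 0], [0, 0, 0], [0, 0, 0], [0, 0, 0], [0, 0, 0], [0, 0, 0], [0, 0, 0]]'

```text
time_s: 30.48
ee_pos: [0.5059, -0.2323, 0.2571]
orientation: [0.137, 0.991, 0.001, -0.002]
wrist_force: [-0.9, 0.0, -3.9]
width: 0.0568
```

Request:
play_rows --dp '[[0, 0, 0], [0, 0, 0], [0, 0, 0], [0, 0, 0], [0, 0, 0], [0, 0, 0], [0, 0, 0], [0, 0, 0], [0, 0, 0], [0, 0, 0], [0, 0, 0], [0, 0, 0]]' --dr '[[0, 0.11, 0], [0, 0.11, 0], [0, 0.11, 0], [0, 0.11, 0], [0, 0, 0], [0, 0, 0], [0, 0, 0], [0, 0, 0], [0, 0, 0], [0, 0, 0], [0, 0, 0], [0, 0, 0]]'

```text
time_s: 31.48
ee_pos: [0.5064, -0.2329, 0.2625]
orientation: [0.134, 0.965, 0.031, -0.224]
wrist_force: [0.1, 0.4, -5.1]
width: 0.0569
```

Request:
play_rows --dp '[[0, 0, 0], [0, 0, 0], [0, 0, 0], [0, 0, 0], [0, 0, 0], [0, 0, 0], [0, 0, 0], [0, 0, 0], [0, 0, 0], [0, 0, 0]]' --dr '[[0, -0.09, 0], [0, -0.09, 0], [0, -0.09, 0], [0, -0.09, 0], [0, -0.05, 0], [0, -0.03, 0], [0, 0, 0], [0, 0, 0], [0, 0, 0], [0, 0, 0]]'

```text
time_s: 32.32
ee_pos: [0.5069, -0.233, 0.2613]
orientation: [0.138, 0.99, -0.0, 0.001]
wrist_force: [-0.9, 0.6, -3.8]
width: 0.0569
```

```bash
python3 -c "
from h import *
avg(16)"
```

```text
t 33.12 [ 0.5066 -0.233   0.2615] [ 0.138  0.99  -0.     0.001] w 0.0567 F [ 0.24  0.09 -3.68] M tool [0.0063 0.0072 0.0003] +- [0.0069 0.0073 0.0056] tau [-4.0603e+01 -3.8567e+01  0.0000e+00 -3.0000e-03  0.0000e+00]
[-0.008 -0.015 -0.023  0.031  0.01   0.056 -0.    -0.021  0.031 -0.009
  0.002 -0.042 -0.007  0.073  0.008  0.031]
```

Request:
play_rows --dp '[[0, 0, 0], [0, 0, 0], [0, 0, 0], [0, 0, 0], [0, 0, 0], [0, 0, 0], [0, 0, 0], [0, 0, 0], [0, 0, 0], [0, 0, 0], [0, 0, 0], [0, 0, 0]]' --dr '[[0, -0.11, 0], [0, -0.11, 0], [0, -0.11, 0], [0, -0.11, 0], [0, 0, 0], [0, 0, 0], [0, 0, 0], [0, 0, 0], [0, 0, 0], [0, 0, 0], [0, 0, 0], [0, 0, 0]]'

```text
time_s: 34.12
ee_pos: [0.5071, -0.2331, 0.2616]
orientation: [0.134, 0.964, -0.031, 0.227]
wrist_force: [-0.7, -0.1, -3.1]
width: 0.0567
```

Request:
play_rows --dp '[[0, 0, 0], [0, 0, 0], [0, 0, 0], [0, 0, 0], [0, 0, 0], [0, 0, 0], [0, 0, 0], [0, 0, 0], [0, 0, 0], [0, 0, 0]]' --dr '[[0, 0.09, 0], [0, 0.09, 0], [0, 0.09, 0], [0, 0.09, 0], [0, 0.05, 0], [0, 0.03, 0], [0, 0, 0], [0, 0, 0], [0, 0, 0], [0, 0, 0]]'

```text
time_s: 34.95
ee_pos: [0.5062, -0.2328, 0.2614]
orientation: [0.138, 0.99, -0.0, 0.001]
wrist_force: [0.1, -0.2, -3.8]
width: 0.0569
```

```bash
python3 -c "
from h import *
avg(16); plan(.655,-.040,.19,74.2)"
```

```text
t 35.75 [ 0.5066 -0.233   0.2614] [ 0.138  0.99  -0.     0.001] w 0.0571 F [ 0.03 -0.09 -3.42] M tool [ 0.0084 -0.0076 -0.0034] +- [0.007 0.006 0.007] tau [-4.0495e+01 -3.8555e+01  2.0000e-03 -1.4000e-02 -0.0000e+00]
[-0.02   0.005 -0.03   0.018  0.032 -0.022  0.009 -0.014  0.011  0.011
  0.014 -0.011 -0.036 -0.031 -0.063  0.007]
t 35.75 pos [ 0.5066 -0.233   0.2614] turn(units) [ 0.      0.0019 -0.0003] rows 1.0 dp total [-0.3008  0.7536  0.2379] rows 7 per row [-0.043   0.1077  0.034 ]
```

Neither settled test showed 0.07 (right case 0.015 ± 0.010), and the left case was still oscillating when read. The return to level probably ended in a jerk (a several-mm overshoot), which could knock a ball off its end. I'll repeat on the case in hand with slow, smooth returns.

Request:
play_rows --dp '[[0, 0, 0], [0, 0, 0], [0, 0, 0], [0, 0, 0], [0, 0, 0], [0, 0, 0], [0, 0, 0], [0, 0, 0], [0, 0, 0], [0, 0, 0], [0, 0, 0], [0, 0, 0]]' --dr '[[0, 0.05, 0], [0, 0.1, 0], [0, 0.1, 0], [0, 0.1, 0], [0, 0.05, 0], [0, 0, 0], [0, 0, 0], [0, 0, 0], [0, 0, 0], [0, 0, 0], [0, 0, 0], [0, 0, 0]]'

```text
time_s: 36.75
ee_pos: [0.5064, -0.2329, 0.2621]
orientation: [0.135, 0.969, 0.028, -0.204]
wrist_force: [0.2, 0.0, -2.5]
width: 0.0569
```

```bash
python3 -c "
from h import *
avg(3)"
```

```text
t 36.9 [ 0.5065 -0.2329  0.2617] [ 0.135  0.969  0.028 -0.205] w 0.0571 F [ 0.05 -0.02 -3.62] M tool [-0.0106 -0.4171  0.0019] +- [0.0077 0.0185 0.0126] tau [-53.13  -35.825  -0.404   2.612   0.   ]
[-0.402 -0.388 -0.462]
```

Request:
play_rows --dp '[[0, 0, 0], [0, 0, 0], [0, 0, 0], [0, 0, 0], [0, 0, 0], [0, 0, 0], [0, 0, 0], [0, 0, 0], [0, 0, 0], [0, 0, 0], [0, 0, 0], [0, 0, 0]]' --dr '[[0, -0.02, 0], [0, -0.04, 0], [0, -0.06, 0], [0, -0.07, 0], [0, -0.06, 0], [0, -0.05, 0], [0, -0.04, 0], [0, -0.03, 0], [0, -0.015, 0], [0, -0.01, 0], [0, -0.005, 0], [0, 0, 0]]'

```text
time_s: 37.9
ee_pos: [0.5064, -0.2329, 0.2614]
orientation: [0.138, 0.99, -0.0, 0.001]
wrist_force: [0.4, -0.4, -4.0]
width: 0.0569
```

```bash
python3 -c "
from h import *
avg(11)"
```

```text
t 38.45 [ 0.5067 -0.233   0.2613] [ 0.138  0.99  -0.     0.001] w 0.0567 F [ 0.12 -0.04 -3.77] M tool [-0.0092  0.0021  0.0099] +- [0.0087 0.0086 0.0092] tau [-4.0673e+01 -3.8537e+01  0.0000e+00 -2.0000e-03 -0.0000e+00]
[ 0.018  0.053 -0.033 -0.041 -0.016  0.021 -0.011 -0.01   0.041  0.016
 -0.014]
```

Request:
play_rows --dp '[[0, 0, 0], [0, 0, 0], [0, 0, 0], [0, 0, 0], [0, 0, 0], [0, 0, 0], [0, 0, 0], [0, 0, 0], [0, 0, 0], [0, 0, 0], [0, 0, 0], [0, 0, 0]]' --dr '[[0, -0.05, 0], [0, -0.1, 0], [0, -0.1, 0], [0, -0.1, 0], [0, -0.05, 0], [0, 0, 0], [0, 0, 0], [0, 0, 0], [0, 0, 0], [0, 0, 0], [0, 0, 0], [0, 0, 0]]'

```text
time_s: 39.45
ee_pos: [0.5071, -0.2331, 0.2614]
orientation: [0.134, 0.969, -0.029, 0.207]
wrist_force: [0.2, -0.3, -3.8]
width: 0.0567
```

```bash
python3 -c "
from h import *
avg(3)"
```

```text
t 39.6 [ 0.5067 -0.2329  0.2612] [ 0.135  0.969 -0.029  0.207] w 0.0566 F [-0.43 -0.22 -3.42] M tool [-0.0136  0.4325  0.0082] +- [0.0203 0.0132 0.0074] tau [-2.8399e+01 -4.0793e+01  6.5000e-01 -2.5170e+00  1.0000e-03]
[0.416 0.416 0.465]
```

Request:
play_rows --dp '[[0, 0, 0], [0, 0, 0], [0, 0, 0], [0, 0, 0], [0, 0, 0], [0, 0, 0], [0, 0, 0], [0, 0, 0], [0, 0, 0], [0, 0, 0], [0, 0, 0], [0, 0, 0]]' --dr '[[0, 0.02, 0], [0, 0.04, 0], [0, 0.06, 0], [0, 0.07, 0], [0, 0.06, 0], [0, 0.05, 0], [0, 0.04, 0], [0, 0.03, 0], [0, 0.015, 0], [0, 0.01, 0], [0, 0.005, 0], [0, 0, 0]]'

```text
time_s: 40.6
ee_pos: [0.5067, -0.233, 0.2613]
orientation: [0.138, 0.99, -0.0, 0.001]
wrist_force: [0.1, 0.6, -3.7]
width: 0.0567
```

```bash
python3 -c "
from h import *
avg(8)"
```

```text
t 41.0 [ 0.5064 -0.2329  0.2616] [ 0.138  0.99  -0.     0.001] w 0.0567 F [ 0.06  0.04 -3.39] M tool [-0.0119  0.0023 -0.0244] +- [0.0101 0.0112 0.0068] tau [-4.0383e+01 -3.8603e+01  2.0000e-03 -1.7000e-02  1.0000e-03]
[-0.034 -0.025  0.077  0.003 -0.008  0.013  0.006 -0.013]
```

The right case shows no difference (0.002 vs 0.002 N m), so it is packed. The left case's first reading was the poor one, so set this one down and retest the left one properly.

Request:
play_rows --dp '[[0, 0, 0.1], [0, 0, 0.12], [0, 0, 0.12], [0, 0, 0.12], [0, 0, 0.12], [0, 0, 0.1], [0, 0, 0.05], [0, 0, 0.025], [0, 0, 0.015], [0, 0, 0.008], [0, 0, 0], [0, 0, 0]]' --dr '[[0, 0, 0], [0, 0, 0], [0, 0, 0], [0, 0, 0], [0, 0, 0], [0, 0, 0], [0, 0, 0], [0, 0, 0], [0, 0, 0], [0, 0, 0], [0, 0, 0], [0, 0, 0]]'

```text
time_s: 42.0
ee_pos: [0.5088, -0.234, 0.0301]
orientation: [0.138, 0.99, -0.001, 0.003]
wrist_force: [-0.1, -0.2, -3.5]
width: 0.057
```

Request:
play_rows --dp '[[0, 0, 0], [0, 0, 0], [0, 0, 0], [0, 0, 0], [0, 0, 0], [0, 0, 0], [0, 0, -0.06], [0, 0, -0.12], [0, 0, -0.12], [0, 0, -0.08], [0, 0, 0]]' --dr '[[0, 0, 0], [0, 0, 0], [0, 0, 0], [0, 0, 0], [0, 0, 0], [0, 0, 0], [0, 0, 0], [0, 0, 0], [0, 0, 0], [0, 0, 0], [0, 0, 0]]' --grip 1

```text
time_s: 42.92
ee_pos: [0.5109, -0.2351, 0.1488]
orientation: [0.138, 0.99, -0.002, 0.006]
wrist_force: [1.1, -0.9, 1.0]
width: 0.0856
```

```bash
python3 -c "
from h import *
plan(.488,.269,.14,91.4)"
```

```text
t 42.92 pos [ 0.5109 -0.2351  0.1488] turn(units) [-0.0041  0.0124 -0.287 ] rows 3.0 dp total [0.0353 1.6817 0.0294] rows 13 per row [0.0027 0.1294 0.0023]
```

Request:
play_rows --dp '[[0, 0, 0], [0, 0, 0], [0, 0, 0], [0.003, 0.1294, 0.0023], [0.003, 0.1294, 0.0023], [0.003, 0.1294, 0.0023], [0.003, 0.1294, 0.0023], [0.003, 0.1294, 0.0023], [0.003, 0.1294, 0.0023], [0.003, 0.1294, 0.0023], [0.003, 0.1294, 0.0023], [0.003, 0.1294, 0.0023]]' --dr '[[0, 0, -0.0957], [0, 0, -0.0957], [0, 0, -0.0957], [0, 0, 0], [0, 0, 0], [0, 0, 0], [0, 0, 0], [0, 0, 0], [0, 0, 0], [0, 0, 0], [0, 0, 0], [0, 0, 0]]'

```text
time_s: 43.92
ee_pos: [0.4893, 0.1178, 0.135]
orientation: [-0.012, 1.0, -0.0, 0.001]
wrist_force: [0.6, -0.6, -0.4]
width: 0.0855
```

Request:
play_rows --dp '[[0.003, 0.1294, 0.0023], [0.003, 0.1294, 0.0023], [0.003, 0.1294, 0.0023], [0.003, 0.1294, 0.0023], [0, 0, 0], [0, 0, 0], [0, 0, 0], [0, 0, 0]]' --dr '[[0, 0, 0], [0, 0, 0], [0, 0, 0], [0, 0, 0], [0, 0, 0], [0, 0, 0], [0, 0, 0], [0, 0, 0]]'

```text
time_s: 44.58
ee_pos: [0.4824, 0.27, 0.1321]
orientation: [-0.012, 1.0, -0.001, 0.0]
wrist_force: [-0.0, 0.1, 0.5]
width: 0.0852
```

```bash
python3 -c "
from h import *
look(.488,.269); plan(.488,.269,.026,91.4)"
```

```text
16610 ((487.013916015625, 270.3134460449219), (122.59246063232422, 58.38800048828125), 1.326231598854065)
t 44.63 pos [0.4826 0.2698 0.1322] turn(units) [-0.0013  0.0011 -0.0013] rows 1.0 dp total [-0.0178 -0.003   0.3541] rows 3 per row [-0.0059 -0.001   0.118 ]
```

Request:
play_rows --dp '[[-0.008, 0, 0.1], [-0.008, 0, 0.1], [0, 0, 0.09], [0, 0, 0.042], [0, 0, 0.022], [0, 0, 0], [0, 0, 0]]' --dr '[[0, 0, 0], [0, 0, 0], [0, 0, 0], [0, 0, 0], [0, 0, 0], [0, 0, 0], [0, 0, 0]]'

```text
time_s: 45.22
ee_pos: [0.4886, 0.2711, 0.0273]
orientation: [-0.012, 1.0, -0.0, 0.001]
wrist_force: [0.1, 0.1, -0.2]
width: 0.0855
```

Request:
play_rows --dp '[[0, 0, 0], [0, 0, 0], [0, 0, 0], [0, 0, 0], [0, 0, 0], [0, 0, 0], [0, 0, 0], [0, 0, 0]]' --dr '[[0, 0, 0], [0, 0, 0], [0, 0, 0], [0, 0, 0], [0, 0, 0], [0, 0, 0], [0, 0, 0], [0, 0, 0]]' --grip -1

```text
time_s: 45.88
ee_pos: [0.4895, 0.272, 0.0287]
orientation: [-0.012, 1.0, 0.0, 0.003]
wrist_force: [-0.7, -0.8, 6.6]
width: 0.057
```

Request:
play_rows --dp '[[0, 0, -0.08], [0, 0, -0.12], [0, 0, -0.12], [0, 0, -0.12], [0, 0, -0.12], [0, 0, -0.12], [0, 0, -0.1], [0, 0, 0]]' --dr '[[0, 0, 0], [0, 0, 0], [0, 0, 0], [0, 0, 0], [0, 0, 0], [0, 0, 0], [0, 0, 0], [0, 0, 0]]'

```text
time_s: 46.55
ee_pos: [0.4906, 0.2733, 0.269]
orientation: [-0.012, 1.0, 0.003, 0.007]
wrist_force: [1.7, 0.3, -2.0]
width: 0.0564
```

Request:
play_rows --dp '[[0, 0, 0], [0, 0, 0], [0, 0, 0], [0, 0, 0], [0, 0, 0], [0, 0, 0], [0, 0, 0], [0, 0, 0], [0, 0, 0], [0, 0, 0], [0, 0, 0], [0, 0, 0]]' --dr '[[0, 0.05, 0], [0, 0.1, 0], [0, 0.1, 0], [0, 0.1, 0], [0, 0.05, 0], [0, 0, 0], [0, 0, 0], [0, 0, 0], [0, 0, 0], [0, 0, 0], [0, 0, 0], [0, 0, 0]]'

```text
time_s: 47.55
ee_pos: [0.487, 0.2715, 0.2612]
orientation: [-0.012, 0.978, -0.003, -0.206]
wrist_force: [-0.3, 0.7, -3.7]
width: 0.0565
```

```bash
python3 -c "
from h import *
avg(2)"
```

```text
t 47.65 [0.4872 0.2715 0.261 ] [-0.012  0.978 -0.003 -0.206] w 0.0572 F [-0.25 -0.58 -3.77] M tool [ 0.0025 -0.2735 -0.0276] +- [0.0222 0.0436 0.0091] tau [-5.1894e+01 -3.5749e+01  8.5100e-01  2.4220e+00 -2.0000e-03]
[-0.212 -0.335]
```

Request:
play_rows --dp '[[0, 0, 0], [0, 0, 0], [0, 0, 0], [0, 0, 0], [0, 0, 0], [0, 0, 0], [0, 0, 0], [0, 0, 0], [0, 0, 0], [0, 0, 0], [0, 0, 0], [0, 0, 0]]' --dr '[[0, -0.02, 0], [0, -0.04, 0], [0, -0.06, 0], [0, -0.07, 0], [0, -0.06, 0], [0, -0.05, 0], [0, -0.04, 0], [0, -0.03, 0], [0, -0.015, 0], [0, -0.01, 0], [0, -0.005, 0], [0, 0, 0]]'

```text
time_s: 48.65
ee_pos: [0.4872, 0.2714, 0.2605]
orientation: [-0.012, 1.0, -0.0, 0.001]
wrist_force: [-0.2, -0.3, -3.5]
width: 0.057
```

```bash
python3 -c "
from h import *
avg(9)"
```

```text
t 49.1 [0.4874 0.2713 0.2603] [-0.012  1.    -0.     0.001] w 0.0568 F [ 0.19  0.2  -3.46] M tool [ 0.0039  0.0413 -0.0053] +- [0.0066 0.0091 0.0077] tau [-4.0624e+01 -3.8391e+01 -1.5000e-02 -3.4000e-02  1.0000e-03]
[-0.003  0.049 -0.     0.015  0.066  0.054  0.064  0.06   0.067]
```

Request:
play_rows --dp '[[0, 0, 0], [0, 0, 0], [0, 0, 0], [0, 0, 0], [0, 0, 0], [0, 0, 0], [0, 0, 0], [0, 0, 0], [0, 0, 0], [0, 0, 0], [0, 0, 0], [0, 0, 0]]' --dr '[[0, -0.05, 0], [0, -0.1, 0], [0, -0.1, 0], [0, -0.1, 0], [0, -0.05, 0], [0, 0, 0], [0, 0, 0], [0, 0, 0], [0, 0, 0], [0, 0, 0], [0, 0, 0], [0, 0, 0]]'

```text
time_s: 50.1
ee_pos: [0.4879, 0.2713, 0.2606]
orientation: [-0.012, 0.978, 0.002, 0.209]
wrist_force: [-0.5, -0.8, -3.3]
width: 0.0568
```

```bash
python3 -c "
from h import *
avg(2)"
```

```text
t 50.2 [0.4876 0.2713 0.2604] [-0.012  0.978  0.002  0.209] w 0.0569 F [ 0.57  0.2  -3.39] M tool [ 0.0371  0.3347 -0.0315] +- [0.0107 0.0196 0.0095] tau [-30.02  -40.125  -1.31   -1.96    0.   ]
[0.307 0.362]
```

Request:
play_rows --dp '[[0, 0, 0], [0, 0, 0], [0, 0, 0], [0, 0, 0], [0, 0, 0], [0, 0, 0], [0, 0, 0], [0, 0, 0], [0, 0, 0], [0, 0, 0], [0, 0, 0], [0, 0, 0]]' --dr '[[0, 0.02, 0], [0, 0.04, 0], [0, 0.06, 0], [0, 0.07, 0], [0, 0.06, 0], [0, 0.05, 0], [0, 0.04, 0], [0, 0.03, 0], [0, 0.015, 0], [0, 0.01, 0], [0, 0.005, 0], [0, 0, 0]]'

```text
time_s: 51.2
ee_pos: [0.4874, 0.2714, 0.2604]
orientation: [-0.012, 1.0, -0.0, 0.001]
wrist_force: [0.2, -0.4, -2.9]
width: 0.0569
```

```bash
python3 -c "
from h import *
avg(8);plan(.655,-.040,.19,91.4)"
```

```text
t 51.6 [0.4871 0.2714 0.2607] [-0.012  1.    -0.     0.001] w 0.0569 F [ 0.04 -0.17 -3.27] M tool [ 0.0155 -0.0409 -0.0014] +- [0.0136 0.0117 0.011 ] tau [-4.0260e+01 -3.8389e+01  1.0000e-02  1.7000e-02 -2.0000e-03]
[-0.089 -0.029 -0.027  0.027 -0.075 -0.029 -0.051 -0.053]
t 51.6 pos [0.4871 0.2714 0.2607] turn(units) [-0.0005  0.0022  0.0004] rows 1.0 dp total [-0.534  -1.0515  0.2355] rows 9 per row [-0.0593 -0.1168  0.0262]
```

The left case rattles: level moment +0.041 then -0.041 N m, the expected sign and size, and joint-5 torque agrees. Carry it to the mat.

Request:
play_rows --dp '[[-0.02, -0.04, 0.01], [-0.05, -0.1, 0.025], [-0.057, -0.112, 0.03], [-0.057, -0.112, 0.03], [-0.057, -0.112, 0.03], [-0.057, -0.112, 0.03], [-0.057, -0.112, 0.03], [-0.057, -0.112, 0.03], [-0.05, -0.1, 0.025], [-0.04, -0.08, 0.015], [-0.02, -0.04, 0.008], [-0.012, -0.02, 0.002]]' --dr '[[0, 0, 0], [0, 0, 0], [0, 0, 0], [0, 0, 0], [0, 0, 0], [0, 0, 0], [0, 0, 0], [0, 0, 0], [0, 0, 0], [0, 0, 0], [0, 0, 0], [0, 0, 0]]'

```text
time_s: 52.6
ee_pos: [0.6556, -0.043, 0.1804]
orientation: [-0.011, 1.0, -0.0, 0.0]
wrist_force: [0.8, 0.5, -3.4]
width: 0.0571
```

Request:
play_rows --dp '[[0, 0, 0], [0, 0, 0], [0, 0, 0], [0, 0, 0], [0, 0, 0], [0, 0, 0], [0, 0, 0], [0, 0, 0]]' --dr '[[0, 0, 0], [0, 0, 0], [0, 0, 0], [0, 0, 0], [0, 0, 0], [0, 0, 0], [0, 0, 0], [0, 0, 0]]'

```text
time_s: 53.27
ee_pos: [0.6553, -0.0398, 0.1817]
orientation: [-0.013, 1.0, -0.0, 0.001]
wrist_force: [0.0, 0.5, -3.7]
width: 0.0567
```

```bash
python3 - <<'E'
from h import *
plan(.655,-.040,.18,91.4); ft()
p,d=cams.read_camera("side"); cv2.imwrite("pics/side1.png",p[:,:,::-1])
p,d=cams.read_camera("top"); W=pts("top",d)
for nm,(u,v),zlo,r in [("M",(318,222),.025,40),("R",(410,212),.025,40)]:
    m=np.zeros((400,640),np.uint8); cv2.circle(m,(u,v),r,1,-1)
    m=((m>0)&(W[...,2]>zlo)&(W[...,2]<.06)&(d>0)).astype(np.uint8)
    n,l,st,ce=cv2.connectedComponentsWithStats(m); q=W[l==1+np.argmax(st[1:,4])]
    print(nm,len(q),cv2.minAreaRect(q[:,:2].astype(np.float32)*1000),"z",np.percentile(q[:,2],[5,50,95]).round(3))
E
```

```text
t 53.27 pos [ 0.6553 -0.0398  0.1817] turn(units) [-0.0006  0.0021  0.0007] rows 1.0 dp total [ 0.0011 -0.0007  0.0057] rows 1 per row [ 0.0011 -0.0007  0.0057]
t 53.27 [ 0.6553 -0.0398  0.1817] w 0.0567 F [ 0.02  0.53 -3.7 ] M tool [-0.004   0.0033 -0.0115]
M 34 ((461.2710266113281, 122.85404205322266), (25.628334045410156, 10.593704223632812), 11.586302757263184) z [0.035 0.039 0.043]
R 974 ((507.05072021484375, -231.55833435058594), (59.17086410522461, 123.6166763305664), 74.46338653564453) z [0.036 0.042 0.046]
```

View pics/side1.png

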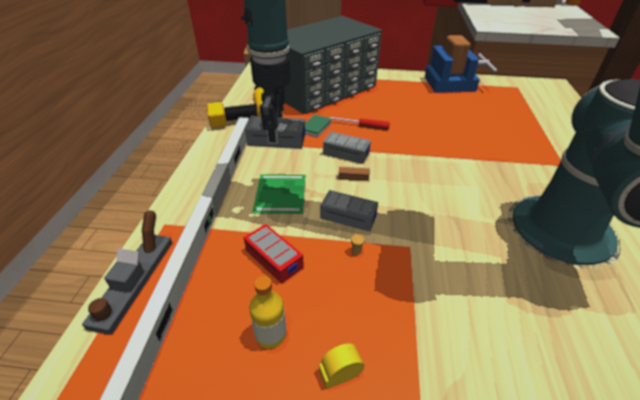

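The side view shows the held case at (275,132), level in the fingers above the mat at (280,193). The two packed cases lie flat at (346,147) and (349,210), and no bystander has moved.

```bash
python3 -c "
from h import *
ft(); print(ctrl.finish_job())"
```

```text
t 53.37 [ 0.6553 -0.04    0.1816] w 0.0568 F [ 0.99 -0.26 -3.3 ] M tool [-0.0094 -0.0509  0.0132]
the job is handed in; nothing more can be done
None
```

The left-hand case is the one that rattles. I handed the job in at 53.4 s with it held level over the mat; no verdict was reported.

- **Finding it:** I shook and tilted all three cases. The left case's level moment switched from +0.041 to −0.041 N m after opposite tilts, as a loose ball should give, and the joint-5 torque agreed.
- **Other two cases:** The right case showed 0.00–0.015 N m of difference (±0.01) and the middle case 0.0025 ± 0.008. Both were set back down.
- **Checks that disagreed:** My first test of the left case looked packed, because it was read while the arm was still oscillating. I set it down and only found the ball on a retest with slow returns to level. The middle case's first test was ambiguous (0.04 ± 0.012, wrong sign). A repeat cleared it, but that repeat still ended in a faster return than the slow tests on the other two.
- **Final state:** The grip point is at (0.655, −0.040), with the mat's middle measured at the same spot. The case's underside is at about 0.15 m and it is level to about 0.002 rad.
- **Last look:** The right case measured flat in the top view. The arm hid the middle case there, so I confirmed it only by eye in the side view. No bystander looked moved.

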